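Fetch the sample cup from behind the bottles and weigh it

TASK

The small lidded sample cup stands on the white tray behind two bottles that are in the way. Stand both bottles on the black rubber mat, then take the cup and set it upright in the middle of the balance's round pan, and after that put each bottle back on the tray exactly where it stood before. Keep the bottles and the cup upright, and leave the beakers and the brown dropper bottle alone.

Things in the scene. Friction and masses are not known exactly. Their poses are not given: they have to be found in the camera images.
- bottle_slim: Slim round screw-cap bottle, green cap, clear wall with pale contents, 46 mm diameter, 118 mm tall, about 90 g; straight round body over the lower 70 mm, grip it there. Origin: centre of its underside, z up. Starts on the left or the right place of the tray's front row, at any yaw.
- bottle_wide: Wider round screw-cap bottle, white cap, whitish body, 52 mm diameter, 112 mm tall, about 100 g; straight round body over the lower 70 mm, grip it there. Origin: centre of its underside, z up. Starts on the other place of the tray's front row, at any yaw.
- cup: Small round snap-lid sample cup, 24 mm tall, lid 35 mm across (z 15 to 24 mm) on a 32 mm body, thin lid tab; about 16 g. Origin: at its underside, in the middle of the outline with the tab; the round cup's axis lies 3.5 mm from it towards its +y (the tab points to -y). Stands behind the bottles on the tray at any yaw; grip it across the lid with the fingers spread along the tray's y.
- tray: White low tray, fixed, 116 (its x) by 150 mm (its y), floor 4 mm thick, rim 3 mm wide, 10 mm high. Origin: centre of its underside; -x is the front. Places (grey discs): bottles at x -25, y +36 and -36 mm, cup at x +30, y 0; things stand up to 4 mm off these. Too little room for a finger between the bottles: grip them with the fingers in front and behind (along the tray's x), above the cup.
- mat: Black rubber mat, fixed, 90 mm (its x) by 200 mm (its y), 3 mm thick: the side area, with room for both bottles side by side along its y. Origin: centre of its underside, z up.
- balance: Compact white laboratory balance, fixed (the pan does not move), 115 by 110 mm, housing top at z 27 mm, round steel pan 80 mm in diameter with its upper face at z 37 mm. Origin: at the level of the worktop, straight below the pan's centre; -x is the front with the dark display, z up.
- small_beaker: Bystander: small glass beaker, 56 mm wide, 76 mm tall. Origin: centre of its underside.
- dropper: Bystander: brown dropper bottle with a white cap, 30 mm diameter, 78 mm tall. Origin: centre of its underside.
- large_beaker: Bystander: larger glass beaker, 59 mm wide, 82 mm tall. Origin: centre of its underside.
Not all that is in view belongs to the job. Leave any blue look-alike of the bottle_slim alone.

How it is judged:
By the outcome, as a careful person would: the job done as asked, in the order asked, and still so for the second after the job is handed in, with the robot touching nothing.
It also fails if it takes over 128 s, if anything falls off the work surface, if the arm or the gripper's body presses on something with over 40 N, if the wrist force passes 120 N, or if a joint passes its speed limit or range.

ROBOT

A 6-joint arm with a two-finger parallel gripper is mounted at the origin on a cart in front of the work surface, level with it; the furniture and walls round the work are solid. World frame = base frame: x ahead of the robot, y to its left, z up, the work surface at z = 0. Lengths are in m, angles in rad, forces in N, time in s.
With the tool pointing down it reaches from about 0.375 to 0.925 m from the base axis. Payload 5.7 kg.
Tool frame: the origin (TCP) lies between the finger pads; the fingertips stand 14 mm ahead of it and the grasp point (between the pads) lies 5 mm behind it (r.tips_ahead is the z of the fingertips in the tool frame, in m); z points along the fingers, y is the line along which they close (so a half turn about z gives the same grasp; the last joint's range is limited). The gripper opens to 88 mm and grips with 3 to 60 N. Pads are 20 mm wide; open, the fingers measure 115 mm over their backs; the gripper's body (75 mm by 178 mm) begins 61 mm behind the grasp point.
Start: joints at [1.056, 0.359, 1.51, -0, 1.272, -0.115], TCP at [0.234, 0.553, 0.237] pointing down, gripper open.
Joint ranges: [-2.97, 2.97], [-1.01, 2.36], [0.21, 2.38], [-0.96, 4.11], [0.2, 2.71], [-2.98, 2.98]. Speed limits (rad/s): [2.39, 2.39, 3.14, 3.14, 3.14, 3.14].

INTERFACE

Orientations are given as a rotation vector (axis times angle).
In Python, from plant import r gives the robot as it stands.
- The arm moves only by the tool arm_command, never from a script. Its argument "commands" is a list of rows, each a list of 2 entries, a list of its own where there are three numbers: the shift along the tool's x, y, z scaled (see below), then the turn, a rotation vector about the tool's x, y, z scaled (see below). A call has 1 to 20 rows; each row shifts and turns the commanded pose from where the row before left it, along the tool's axes as they then stand; what a row does not reach is not made up. The controller multiplies each number of a shift by 0.1 m and each number of a turn by 60 degrees. A row lasts 1/8 s, in which the tool goes at most 62.5 mm and 10.7 degrees, less where a joint would pass 70% of its speed; a pose out of reach is approached as far as the arm can. A call with a number of a shift or a turn outside -1 to 1 is refused whole. A call with a gripper value outside its range is refused whole. "gripper" is the closure, from -1 (fully open) to 1 (shut), set as the call begins (left out, the last holds). The fingers move at their own pace and stop on an object; "newtons" is the grip in N (left out, the last holds). Time passes only in rows, so rows that do not move let the fingers close. It gives the time, the measured TCP pose, the force, the opening and the grip force at its end, in the units of the state.
- r.get_state(): the state, without advancing time (a new reading comes with each control period).
- r.camera(name): name is "scene" or "top"; returns a dict with "pixels" (420x560x3 uint8, blue, green, red), "depth" (420x560 float32, m along the optical axis (not along the pixel's ray), 0 where there is no reading), "mtx" (3x3 intrinsics, pixels), "rvec" (rotation vector, rad) and "tvec" (3), from world to camera coordinates, as OpenCV has them. Camera axes: x right, y down, z forward; pixel columns grow to the right and rows downward; lengths in m; the calibration is good to about 2 mm. A picture is of the moment at which its call begins.
- r.job_done(): hands the job in; it is judged then, once.
The state is a dict: "clock": time; "joint_positions": joint angles; "qd": joint speeds; "effort": joint torques, N m; "eef_pos": TCP position; "ee_rot": TCP orientation; "force": force on the tool from outside, world axes, zero at the start; "moment": the same for the moment, N m; "grip_width": finger opening in m; "gripper_force": force on a finger pad.
Only numpy, scipy, OpenCV 4.12 (cv2) and the standard library are available. Lean on these libraries where they do the work, as an engineer would, in place of code of your own. Each camera call takes 0.05 s, during which the arm holds its last target. There are 200 camera calls.

## Working session

There is one attempt and no reset: what is moved stays moved. The work goes in short steps, Python scripts to look and compute and a tool call to move; the robot and the scene stay as the last step left them, time stands still between calls to the robot, and variables do not carry over. Pictures are saved under pics/ and viewed, at most 14 in all, crops included, and the job is handed in when it is done.

Besides the shell and the picture viewer there is one more tool, called after "Request:" by a JSON object that holds its "fn" and its "kwargs", one argument or row to a line. arm_command: Moves the arm, as the interface text tells. Shifts and turns lie within -1 to 1; 1 stands for 0.1 m of shift or 60 degrees of turn. Its arguments: {"type":"object","properties":{"commands":{"type":"array","items":{"type":"array"}},"gripper":{"type":"number"},"newtons":{"type":"number"}},"required":["commands"]}

```bash
ls; mkdir -p pics; cat > h.py <<'E'
import numpy as np, cv2, pickle
from scipy.spatial.transform import Rotation as R
def snap(r,n,f=None):
    c=r.camera(n); pickle.dump(c,open(f'{n}.pkl','wb'))
    if f: cv2.imwrite(f'pics/{f}.png',c['pixels'])
    return c
def load(n): return pickle.load(open(f'{n}.pkl','rb'))
def ray(c,uv,z):
    Rm=cv2.Rodrigues(np.array(c['rvec'],float))[0]; t=np.array(c['tvec'],float).ravel()
    o=-Rm.T@t; d=Rm.T@np.linalg.inv(c['mtx'])@np.array([uv[0],uv[1],1.]); return o+d*(z-o[2])/d[2]
def cloud(c):
    Rm=cv2.Rodrigues(np.array(c['rvec'],float))[0]; t=np.array(c['tvec'],float).ravel()
    v,u=np.mgrid[:420,:560]; d=c['depth']
    p=np.stack([u,v,np.ones_like(u)],-1)@np.linalg.inv(c['mtx']).T*d[...,None]
    return (p-t)@Rm
E
python3 - <<'E'
from h import *
from plant import r
s=r.get_state(); print(s)
for n in('scene','top'):
    c=snap(r,n,n+'0'); print(n,c['mtx'],c['rvec'],c['tvec'])
E
```

```text
pics
{'clock': 0.0, 'joint_positions': array([ 1.05589217e+00,  3.59507383e-01,  1.51141217e+00,  4.57791065e-05,
        1.27248226e+00, -1.15071852e-01]), 'qd': array([-0.0007639 ,  0.00053918, -0.00022578,  0.0009692 ,  0.00053613,
        0.00066003]), 'effort': array([-1.16109724e-03, -5.15386033e+01, -2.70726210e+01,  6.74535683e-02,
        3.51146737e-02, -1.60662080e-04]), 'eef_pos': array([0.23321334, 0.55211729, 0.23581586]), 'ee_rot': array([-6.23780924e-01, -3.07842686e+00,  2.68020155e-03]), 'force': array([0.30611632, 0.15067675, 0.43252359]), 'moment': array([-0.01771694, -0.01133127, -0.03582473]), 'gripper_force': 0.0, 'grip_width': 0.08779198337070952}
scene [[390.08012594   0.         280.13901612]
 [  0.         390.08012594 208.20948693]
 [  0.           0.           1.        ]] [ 2.14637696 -0.96578638  0.41406277] [-0.50436496  0.26093672  0.70189491]
top [[488.98655281   0.         279.66993519]
 [  0.         488.98655281 209.52915641]
 [  0.           0.           1.        ]] [ 2.12564445 -2.16715907  0.19647426] [-0.18347035  0.59396785  0.79478676]
```

View pics/scene0.png

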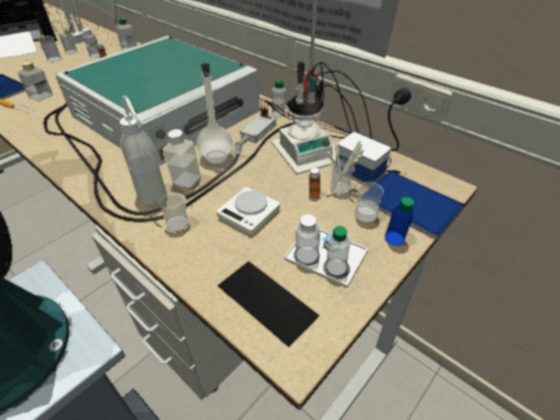

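View pics/top0.png

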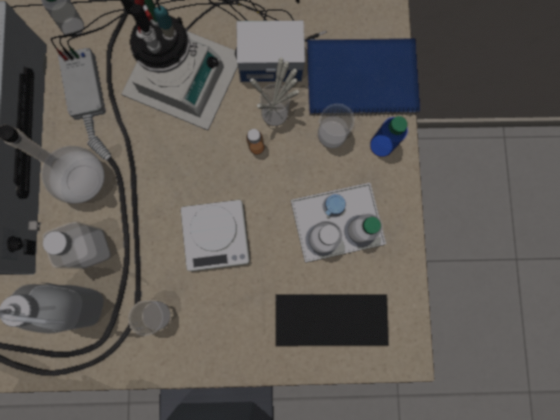

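The scene and top views show these items, with top-view pixels:
- white tray around (338,222)
- blue-lidded cup (335,205)
- white-cap bottle (328,237)
- green-cap bottle (371,225)
- mat (332,320)
- small balance with its pan (214,229)

Possible mix-ups:
- **bottle_slim:** the clear green-capped bottle at (371,225), or the blue look-alike at (388,137). I choose the clear one on the tray.
- **balance:** the compact one at (214,235), or the big one under the pot at (180,75). I choose the compact one.
- **cup:** only the blue lid on the tray at (335,205).

I'll check these in a close crop.

```bash
python3 - <<'E'
from h import *
t=load('top'); s=load('scene')
a=cv2.resize(t['pixels'][175:355,170:400],None,fx=3.4,fy=3.3,interpolation=3); cv2.imwrite('pics/crop0.png',a[:600])
for nm,uv,z in [('cup',(335,205),.028),('wcap',(328,232),.116),('gcap',(371,225),.122),('pan',(214,229),.037),('mat',(332,320),.003),('tray',(338,222),.01),('sm beaker',(155,317),.0),('drop',(255,140),.0)]:
    print(nm,ray(t,uv,z).round(3))
P=cloud(t)
for nm,uv in [('cup',(335,205)),('wcap',(328,234)),('gcap',(371,225)),('pan',(214,229)),('mat',(332,320)),('tray',(345,190)),('beak',(155,317)),('lb',(335,125))]: print(nm,P[uv[1],uv[0]].round(3))
# mat
g=cv2.cvtColor(t['pixels'],6)
hsv=cv2.cvtColor(t['pixels'],40)
m=((g<40)).astype(np.uint8); m[:280]=0; m[365:]=0
c=max(cv2.findContours(m,0,2)[0],key=cv2.contourArea); b=cv2.boxPoints(cv2.minAreaRect(c)); W=np.array([ray(t,p,.003) for p in b]);print('mat',W.round(4).tolist(),W.mean(0))
# tray: white by low saturation
for nm,(x0,y0,x1,y1),z in [('tray',(280,175,395,265),.01),('bal',(172,190,258,278),.027)]:
    m=np.zeros_like(g); m[y0:y1,x0:x1]=((hsv[...,1]<40)&(g>95))[y0:y1,x0:x1]
    m=cv2.morphologyEx(m,cv2.MORPH_OPEN,np.ones((2,2)))
    c=max(cv2.findContours(m,0,2)[0],key=cv2.contourArea); b=cv2.boxPoints(cv2.minAreaRect(c)); W=np.array([ray(t,p,z) for p in b]);print(nm,b.tolist(),W.round(4).tolist(),W.mean(0),np.linalg.norm(W-np.roll(W,1,0),axis=1))
E
```

```text
cup [ 0.6   -0.294  0.028]
wcap [ 0.542 -0.269  0.116]
gcap [ 0.551 -0.337  0.122]
pan [ 0.56  -0.08   0.037]
mat [ 0.399 -0.284  0.003]
tray [ 0.572 -0.301  0.01 ]
sm beaker [0.411 0.027 0.   ]
drop [ 0.731 -0.153  0.   ]
cup [ 0.6   -0.294  0.03 ]
wcap [ 0.539 -0.269  0.114]
gcap [ 0.551 -0.337  0.121]
pan [ 0.56  -0.08   0.038]
mat [ 0.399 -0.284  0.004]
tray [ 0.633 -0.317  0.002]
beak [0.411 0.026 0.006]
lb [ 0.749 -0.3    0.028]
mat [[0.3602, -0.1863, 0.003], [0.4444, -0.188, 0.003], [0.4403, -0.384, 0.003], [0.3557, -0.3792, 0.003]] [ 0.40015868 -0.28440102  0.003     ]
tray [[290.1181640625, 199.6494140625], [373.81158447265625, 180.7889404296875], [388.3375244140625, 245.24786376953125], [304.64410400390625, 264.10833740234375]] [[0.6147, -0.2152, 0.01], [0.6472, -0.3697, 0.01], [0.5283, -0.3897, 0.01], [0.4976, -0.2382, 0.01]] [ 0.57196168 -0.30321143  0.01      ] [0.11929235 0.15788767 0.12052067 0.15459075]
bal [[179.243896484375, 206.1951141357422], [242.68292236328125, 199.14634704589844], [250.04876708984375, 265.43902587890625], [186.6097412109375, 272.48779296875]] [[0.6032, -0.0178, 0.027], [0.6139, -0.13, 0.027], [0.4964, -0.1418, 0.027], [0.4864, -0.0319, 0.027]] [ 0.549986   -0.08038918  0.027     ] [0.11761733 0.11276122 0.11814438 0.11035869]
```

View pics/crop0.png

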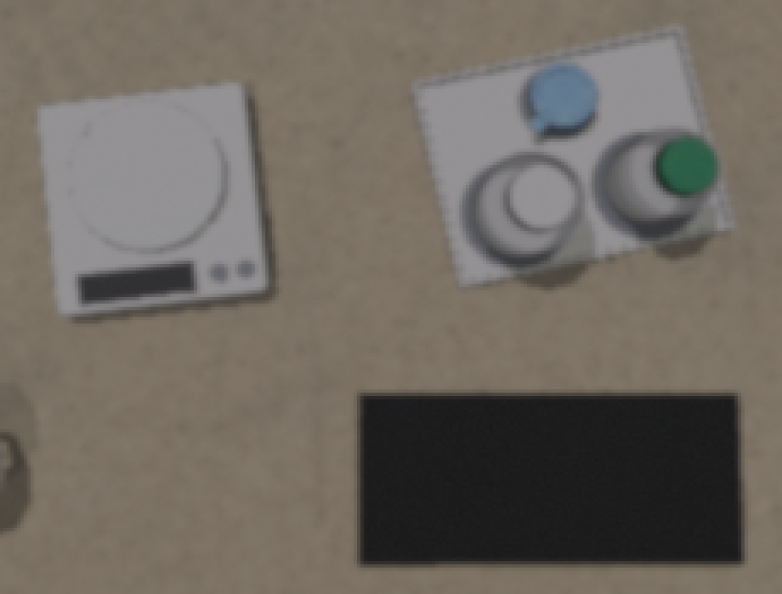

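The crop shows the blue lid at full pixel (335,205) with its tab pointing lower-left. The white cap is at (330,234) and the clear bottle's green cap at (372,225). The pan is at (213,228). Next I'll measure these exactly.

```bash
cat >> h.py <<'E'
def blob(m,box=None):
    m=m.astype(np.uint8)
    if box: k=np.zeros_like(m); x0,y0,x1,y1=box; k[y0:y1,x0:x1]=1; m=m*k
    c=max(cv2.findContours(m,0,1)[0],key=cv2.contourArea); return cv2.fitEllipse(c),cv2.contourArea(c)
def delta(s,x,y,z,yaw):
    """yaw: world angle (deg) of tool y (mod 180). Prints shift units in the current frame, turn units, alternatives"""
    Rc=R.from_rotvec(s['ee_rot']); d=np.array([x,y,z])-s['eef_pos']
    for yy in (yaw,yaw+180):
        a=np.radians(yy); ty=np.array([np.cos(a),np.sin(a),0]); tz=np.array([0,0,-1.]); Rt=R.from_matrix(np.stack([np.cross(ty,tz),ty,tz],1))
        t=(Rc.inv()*Rt).as_rotvec()/np.radians(60)
        if abs(t[2])<=1.6: print('turn',t.round(3),'| shift before turn',(Rc.inv().apply(d)/.1).round(3),'| after turn',(Rt.inv().apply(d)/.1).round(3))
    ty=Rc.as_matrix()[:,1]; print('yaw now',np.degrees(np.arctan2(ty[1],ty[0])).round(1),'pos',s['eef_pos'].round(4),'F',s['force'].round(1),'w',round(s['grip_width'],4),'gf',round(s['gripper_force'],1),'q6',s['joint_positions'][5].round(2),'t',round(s['clock'],2))
E
python3 - <<'E'
from h import *
from plant import r
for n in('top','scene'):
    c=load(n); P=cloud(c); h=cv2.cvtColor(c['pixels'],40); H,S,V=h[...,0],h[...,1],h[...,2]
    bx=dict(top=(280,175,395,265),scene=(280,205,375,285))[n]
    g,a=blob((H>55)&(H<88)&(S>90),bx); print(n,'green',g,a,ray(c,g[0],.122 if n=='top' else .115))
    b,a=blob((H>95)&(H<125)&(S>70),bx); print('blue',b,a,ray(c,b[0],.028))
    m=(P[...,2]>.1)
    for nm,lo in (('capW',(.52,-.30,.57,-.24)),('capG',(.52,-.37,.58,-.31))):
        q=P[m&(P[...,0]>lo[0])&(P[...,0]<lo[2])&(P[...,1]>lo[1])&(P[...,1]<lo[3])]
        q=q[q[:,2]>q[:,2].max()-.008]
        if len(q)>5: print(nm,len(q),q.mean(0).round(4),cv2.minEnclosingCircle(q[:,:2].astype(np.float32)))
    q=P[(P[...,2]>.032)&(P[...,2]<.045)&(abs(P[...,0]-.56)<.06)&(abs(P[...,1]+.08)<.06)]
    if len(q): print('pan',len(q),q.mean(0).round(4),cv2.minEnclosingCircle(q[:,:2].astype(np.float32)))
    q=P[(P[...,2]>.022)&(P[...,2]<.036)&(abs(P[...,0]-.6)<.03)&(abs(P[...,1]+.294)<.03)]
    print('lid',len(q),q.mean(0).round(4),cv2.minEnclosingCircle(q[:,:2].astype(np.float32)))
c=load('top'); g=cv2.GaussianBlur(cv2.resize(cv2.cvtColor(c['pixels'],6),None,fx=4,fy=4,interpolation=2),(5,5),0)
for nm,(x0,y0,x1,y1),z,rr in (('wcap',(300,210,350,262),.116,(30,48)),('lid',(318,190,354,222),.028,(32,48)),('pan',(180,195,250,255),.037,(75,105))):
    C=cv2.HoughCircles(g[y0*4:y1*4,x0*4:x1*4],3,1,30,param1=60,param2=15,minRadius=rr[0],maxRadius=rr[1])
    if C is not None:
        for k in C[0][:3]: u=(k[0]/4+x0-.375,k[1]/4+y0-.375); print(nm,u,k[2]/4,ray(c,u,z).round(4))
delta(r.get_state(),.551,-.338,.25,11)
E
```

```text
top green ((371.413818359375, 224.95419311523438), (15.371545791625977, 15.583789825439453), 61.08110809326172) 186.0 [ 0.55137107 -0.33737477  0.122     ]
blue ((334.73956298828125, 204.32778930664062), (17.073972702026367, 18.619279861450195), 26.110103607177734) 239.5 [ 0.60153399 -0.29365426  0.028     ]
capW 304 [ 0.5388 -0.2703  0.1156] ((0.5389950275421143, -0.27016887068748474), 0.01577039621770382)
capG 240 [ 0.5517 -0.338   0.1217] ((0.5520548224449158, -0.3383477032184601), 0.013906361535191536)
pan 1630 [ 0.5622 -0.0778  0.0371] ((0.553043007850647, -0.0773012787103653), 0.04920514300465584)
lid 332 [ 0.6019 -0.2937  0.0278] ((0.5947633981704712, -0.3035227060317993), 0.02976098470389843)
scene green ((339.2772521972656, 233.0274200439453), (11.886921882629395, 14.665246963500977), 7.260918140411377) 134.0 [ 0.55028896 -0.33984509  0.115     ]
blue ((326.2698669433594, 237.76344299316406), (4.2819085121154785, 7.979246139526367), 30.840373992919922) 13.5 [ 0.59286786 -0.28463798  0.028     ]
capW 162 [ 0.5364 -0.2733  0.1147] ((0.5371867418289185, -0.2723242938518524), 0.01626773178577423)
capG 140 [ 0.5498 -0.341   0.1207] ((0.5518994927406311, -0.33968597650527954), 0.014665222726762295)
pan 593 [ 0.5609 -0.081   0.0371] ((0.5629769563674927, -0.07970672845840454), 0.04157661646604538)
lid 39 [ 0.5943 -0.2839  0.027 ] ((0.5976099967956543, -0.28615298867225647), 0.014288939535617828)
wcap (np.float32(328.75), np.float32(234.0)) 9.45 [ 0.539  -0.2702  0.116 ]
lid (np.float32(333.5), np.float32(205.5)) 11.025 [ 0.5995 -0.2914  0.028 ]
turn [-0.001  0.001  0.935] | shift before turn [-6.392 -6.963 -0.131] | after turn [-9.344  1.42  -0.141]
yaw now 67.1 pos [0.2333 0.5522 0.2359] F [ 0.8 -1.2  0. ] w 0.0876 gf 0.0 q6 -0.12 t 0.1
```

```bash
python3 - <<'E'
from h import *
P=np.vstack([cloud(load(n)).reshape(-1,3)[load(n)['depth'].ravel()>0] for n in('top','scene')])
for y in np.arange(-.4,.65,.1):
    print(round(y,2),[ (lambda q: round(float(np.percentile(q,99)),2) if len(q)>5 else None)(P[(abs(P[:,1]-y)<.05)&(abs(P[:,0]-x)<.05),2]) for x in (.2,.3,.4,.5,.6,.7)])
E
```

```text
-0.4 [None, 0.0, 0.01, 0.09, 0.1, 0.12]
-0.3 [None, 0.0, 0.01, 0.12, 0.12, 0.08]
-0.2 [-0.0, 0.0, 0.01, 0.08, 0.01, 0.08]
-0.1 [-0.0, 0.0, 0.0, 0.04, 0.04, 0.08]
-0.0 [-0.0, 0.0, 0.08, 0.03, 0.04, 0.0]
0.1 [-0.0, 0.01, 0.29, 0.18, 0.12, 0.27]
0.2 [-0.73, 0.01, 0.26, 0.22, 0.16, 0.28]
0.3 [-0.83, 0.01, 0.02, 0.17, 0.17, 0.17]
0.4 [-0.83, 0.0, 0.02, 0.17, 0.17, 0.17]
0.5 [-0.83, 0.0, 0.02, 0.17, 0.17, 0.17]
0.6 [-0.82, 0.0, 0.03, 0.17, 0.17, 0.17]
```

Request:
{"fn": "arm_command", "kwargs": {
  "commands": [
    [[0,0,-0.35],[0,0,0]],
    [[0,0,-0.35],[0,0,0]],
    [[0,0,-0.35],[0,0,0]],
    [[0,0,-0.35],[0,0,0]],
    [[-0.32,-0.35,0],[0,0,0]],
    [[-0.32,-0.35,0],[0,0,0]],
    [[-0.32,-0.35,0],[0,0,0]],
    [[-0.32,-0.35,0],[0,0,0]],
    [[-0.32,-0.35,0],[0,0,0]],
    [[-0.32,-0.35,0],[0,0,0]],
    [[-0.32,-0.35,0],[0,0,0]],
    [[-0.32,-0.35,0],[0,0,0]],
    [[-0.32,-0.35,0],[0,0,0]],
    [[-0.32,-0.35,0],[0,0,0]],
    [[-0.32,-0.35,0],[0,0,0]],
    [[-0.32,-0.35,0],[0,0,0]],
    [[-0.32,-0.35,0],[0,0,0]],
    [[-0.32,-0.35,0],[0,0,0]]
  ],
  "gripper": -1
}}

```text
clock: 2.35
eef_pos: [0.4555, -0.0746, 0.3764]
ee_rot: [-0.624, -3.078, -0.0]
force: [0.2, 0.3, 0.1]
grip_width: 0.0879
gripper_force: 0.0
```

```bash
python3 -c "
from h import *
from plant import r
delta(r.get_state(),.551,-.339,.16,11)"
```

```text
turn [-0.    -0.     0.935] | shift before turn [-1.911 -2.064  2.163] | after turn [-2.778  0.433  2.164]
yaw now 67.1 pos [ 0.4555 -0.0746  0.3764] F [0.2 0.3 0.1] w 0.0879 gf 0.0 q6 -1.48 t 2.35
```

Request:
{"fn": "arm_command", "kwargs": {
  "commands": [
    [[0,0,0],[0,0,0.156]],
    [[0,0,0],[0,0,0.156]],
    [[0,0,0],[0,0,0.156]],
    [[0,0,0],[0,0,0.156]],
    [[0,0,0],[0,0,0.156]],
    [[0,0,0],[0,0,0.155]],
    [[-0.463,0.072,0.1],[0,0,0]],
    [[-0.463,0.072,0.2],[0,0,0]],
    [[-0.463,0.072,0.3],[0,0,0]],
    [[-0.463,0.072,0.3],[0,0,0]],
    [[-0.463,0.072,0.3],[0,0,0]],
    [[-0.463,0.073,0.3],[0,0,0]],
    [[0,0,0.3],[0,0,0]],
    [[0,0,0.2],[0,0,0]],
    [[0,0,0.16],[0,0,0]],
    [[0,0,0],[0,0,0]]
  ]
}}

```text
clock: 4.35
eef_pos: [0.5501, -0.3368, 0.1593]
ee_rot: [-1.997, -2.422, 0.0]
force: [-0.1, 0.8, 0.2]
grip_width: 0.0881
gripper_force: 0.0
```

```bash
python3 -c "
from h import *
from plant import r
delta(r.get_state(),.551,-.339,.061,11)
snap(r,'scene','s1');snap(r,'top')
a=cv2.imread('pics/s1.png')[150:310,240:440];cv2.imwrite('pics/s1c.png',cv2.resize(a,None,fx=3.5,fy=3.5,interpolation=2))"
```

```text
turn [-0.002 -0.002  0.   ] | shift before turn [-0.025  0.006  0.983] | after turn [-0.023  0.004  0.983]
yaw now 11.0 pos [ 0.5501 -0.3368  0.1593] F [-0.1  0.8  0.2] w 0.0881 gf 0.0 q6 -0.85 t 4.35
```

View pics/s1c.png

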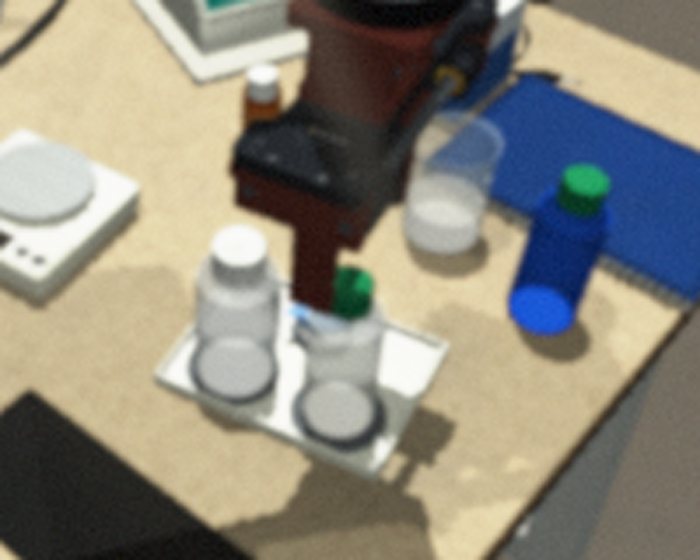

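```bash
python3 -c "
from h import *
from plant import r
c=load('scene'); s=r.get_state(); Rc=R.from_rotvec(s['ee_rot'])
for n,o in (('tip+y',(0,.044,.014)),('tip-y',(0,-.044,.014)),('tip+yout',(0,.057,.014)),('tip-yout',(0,-.057,.014)),('tcp',(0,0,0)),('body',(.0375,.089,-.066)),('b2',(-.0375,.089,-.066)),('b3',(.0375,-.089,-.066)),('b4',(-.0375,-.089,-.066))):
    p=s['eef_pos']+Rc.apply(o); u=cv2.projectPoints(p[None],c['rvec'],c['tvec'],c['mtx'],None)[0].ravel(); print(n,p.round(3),((u-[240,150])*3.5).round(0))
"
```

```text
tip+y [ 0.594 -0.329  0.147] [383. 199.]
tip-y [ 0.508 -0.346  0.147] [316. 298.]
tip+yout [ 0.607 -0.327  0.147] [393. 185.]
tip-yout [ 0.495 -0.348  0.147] [305. 314.]
tcp [ 0.551 -0.338  0.161] [353. 227.]
body [ 0.631 -0.284  0.227] [369.  21.]
b2 [ 0.646 -0.357  0.227] [500.  62.]
b3 [ 0.457 -0.318  0.227] [216. 211.]
b4 [ 0.471 -0.391  0.227] [363. 269.]
```

The crop shows the front finger at crop (316,298), exactly where I projected it. It is in front of the green cap at (350,290), the rear finger is hidden behind the body, and the approach is clear.

Request:
{"fn": "arm_command", "kwargs": {
  "commands": [
    [[-0.01,0,0.2],[0,0,0]],
    [[0,0,0.3],[0,0,0]],
    [[0,0,0.28],[0,0,0]],
    [[0,0,0.15],[0,0,0]],
    [[0,0,0.06],[0,0,0]],
    [[0,0,0],[0,0,0]],
    [[0,0,0],[0,0,0]]
  ]
}}

```text
clock: 5.32
eef_pos: [0.5519, -0.339, 0.0628]
ee_rot: [1.997, 2.423, -0.0]
force: [0.2, -0.2, 0.3]
grip_width: 0.0878
gripper_force: 0.0
```

Request:
{"fn": "arm_command", "kwargs": {
  "commands": [
    [[0,0,0],[0,0,0]],
    [[0,0,0],[0,0,0]],
    [[0,0,0],[0,0,0]],
    [[0,0,0],[0,0,0]],
    [[0,0,0],[0,0,0]],
    [[0,0,0],[0,0,0]],
    [[0,0,0],[0,0,0]],
    [[0,0,0],[0,0,0]]
  ],
  "gripper": 1,
  "newtons": 15
}}

```text
clock: 6.32
eef_pos: [0.5513, -0.3386, 0.0618]
ee_rot: [1.998, 2.424, -0.0]
force: [0.7, -1.0, 0.6]
grip_width: 0.0447
gripper_force: 14.9
```

```bash
python3 -c "
from h import *
from plant import r
s=r.get_state()
delta(s,.4,-.332,.061,11); c=snap(r,'top'); P=cloud(c); h=cv2.cvtColor(c['pixels'],40)
print(s['gripper_force'],s['grip_width'])
q=P[(P[...,2]>.1)&(P[...,2]<.126)&(abs(P[...,0]-.55)<.03)&(abs(P[...,1]+.338)<.03)]; print(len(q))"
```

```text
turn [ 0.  0. -0.] | shift before turn [ 0.353 -1.473  0.007] | after turn [ 0.354 -1.473  0.008]
yaw now 11.0 pos [ 0.5513 -0.3386  0.0618] F [ 0.7 -1.   0.6] w 0.0447 gf 14.9 q6 -0.85 t 6.33
14.928214650135487 0.044685330555474155
4
```

Request:
{"fn": "arm_command", "kwargs": {
  "commands": [
    [[0,0,-0.1],[0,0,0]],
    [[0,0,-0.2],[0,0,0]],
    [[0,0,-0.2],[0,0,0]],
    [[0.03,-0.123,0],[0,0,0]],
    [[0.06,-0.25,0],[0,0,0]],
    [[0.06,-0.25,0],[0,0,0]],
    [[0.06,-0.25,0],[0,0,0]],
    [[0.06,-0.25,0],[0,0,0]],
    [[0.06,-0.25,0],[0,0,0]],
    [[0.02,-0.1,0],[0,0,0]],
    [[0,0,0],[0,0,0]],
    [[0,0,0.2],[0,0,0]],
    [[0,0,0.2],[0,0,0]],
    [[0,0,0.06],[0,0,0]],
    [[0,0,0.02],[0,0,0]],
    [[0,0,0],[0,0,0]],
    [[0,0,0],[0,0,0]]
  ]
}}

```text
clock: 8.5
eef_pos: [0.4003, -0.3326, 0.0643]
ee_rot: [1.998, 2.423, -0.0]
force: [-0.0, -0.4, -0.8]
grip_width: 0.0448
gripper_force: 14.9
```

```bash
python3 -c "
from h import *
from plant import r
s=r.get_state()
delta(s,.4,-.332,.061,11)"
```

```text
turn [ 0.001  0.001 -0.   ] | shift before turn [ 0.007 -0.002  0.033] | after turn [ 0.007 -0.002  0.033]
yaw now 11.0 pos [ 0.4003 -0.3326  0.0643] F [-0.  -0.4 -0.8] w 0.0448 gf 14.9 q6 -1.02 t 8.5
```

Request:
{"fn": "arm_command", "kwargs": {
  "commands": [
    [[0,0,0.02],[0,0,0]],
    [[0,0,0.01],[0,0,0]],
    [[0,0,0],[0,0,0]],
    [[0,0,0],[0,0,0]]
  ]
}}

```text
clock: 9.0
eef_pos: [0.3999, -0.3323, 0.0608]
ee_rot: [1.998, 2.424, -0.0]
force: [0.4, 1.1, 0.5]
grip_width: 0.0447
gripper_force: 14.9
```

Request:
{"fn": "arm_command", "kwargs": {
  "commands": [
    [[0,0,0],[0,0,0]],
    [[0,0,0],[0,0,0]],
    [[0,0,0],[0,0,0]],
    [[0,0,0],[0,0,0]],
    [[0,0,0],[0,0,0]],
    [[0,0,0],[0,0,0]]
  ],
  "gripper": -1
}}

```text
clock: 9.75
eef_pos: [0.3999, -0.3323, 0.0607]
ee_rot: [1.998, 2.424, -0.0]
force: [-0.5, 0.4, 0.7]
grip_width: 0.088
gripper_force: 0.0
```

```bash
python3 -c "
from h import *
from plant import r
s=r.get_state()
delta(s,.5385,-.271,.061,11)"
```

```text
turn [-0.  0. -0.] | shift before turn [ 0.337  1.478 -0.003] | after turn [ 0.337  1.478 -0.003]
yaw now 11.0 pos [ 0.3999 -0.3323  0.0607] F [-0.5  0.4  0.7] w 0.088 gf 0.0 q6 -1.02 t 9.75
```

Request:
{"fn": "arm_command", "kwargs": {
  "commands": [
    [[0,0,-0.1],[0,0,0]],
    [[0,0,-0.3],[0,0,0]],
    [[0,0,-0.4],[0,0,0]],
    [[0,0,-0.2],[0,0,0]],
    [[0.057,0.25,0],[0,0,0]],
    [[0.07,0.3,0],[0,0,0]],
    [[0.07,0.3,0],[0,0,0]],
    [[0.07,0.3,0],[0,0,0]],
    [[0.07,0.328,0],[0,0,0]],
    [[0,0,0],[0,0,0]],
    [[0,0,0],[0,0,0]]
  ]
}}

```text
clock: 11.12
eef_pos: [0.5377, -0.271, 0.1608]
ee_rot: [-1.997, -2.424, 0.001]
force: [-0.1, 0.7, 0.6]
grip_width: 0.0878
gripper_force: 0.0
```

```bash
python3 -c "
from h import *
from plant import r
s=r.get_state()
delta(s,.5385,-.271,.057,11)
c=snap(r,'top');P=cloud(c)
q=P[(P[...,2]>.06)&(P[...,2]<.126)&(abs(P[...,0]-.4)<.05)&(abs(P[...,1]+.332)<.05)]; q=q[q[:,2]>q[:,2].max()-.008];print(q.mean(0),len(q))"
```

```text
turn [-0.001 -0.     0.   ] | shift before turn [-0.002  0.009  1.038] | after turn [-0.002  0.008  1.038]
yaw now 11.0 pos [ 0.5377 -0.271   0.1608] F [-0.1  0.7  0.6] w 0.0878 gf 0.0 q6 -0.77 t 11.12
[ 0.39960826 -0.32747552  0.12069856] 132
```

Request:
{"fn": "arm_command", "kwargs": {
  "commands": [
    [[0,0,0.2],[0,0,0]],
    [[0,0,0.3],[0,0,0]],
    [[0,0,0.3],[0,0,0]],
    [[0,0,0.17],[0,0,0]],
    [[0,0,0.07],[0,0,0]],
    [[0,0,0],[0,0,0]],
    [[0,0,0],[0,0,0]]
  ]
}}

```text
clock: 12.05
eef_pos: [0.5392, -0.2715, 0.0577]
ee_rot: [1.997, 2.423, 0.0]
force: [-0.4, 0.3, 1.2]
grip_width: 0.0878
gripper_force: 0.0
```

Request:
{"fn": "arm_command", "kwargs": {
  "commands": [
    [[0,0,0],[0,0,0]],
    [[0,0,0],[0,0,0]],
    [[0,0,0],[0,0,0]],
    [[0,0,0],[0,0,0]],
    [[0,0,0],[0,0,0]],
    [[0,0,0],[0,0,0]],
    [[0,0,0],[0,0,0]],
    [[0,0,0],[0,0,0]]
  ],
  "gripper": 1
}}

```text
clock: 13.05
eef_pos: [0.5387, -0.271, 0.0568]
ee_rot: [1.998, 2.424, 0.0]
force: [0.9, 0.8, 2.6]
grip_width: 0.0513
gripper_force: 14.9
```

```bash
python3 -c "
from h import *
from plant import r
s=r.get_state()
delta(s,.4,-.236,.056,11)"
```

```text
turn [ 0.  0. -0.] | shift before turn [ 0.609 -1.295  0.008] | after turn [ 0.609 -1.295  0.008]
yaw now 11.0 pos [ 0.5387 -0.271   0.0568] F [0.9 0.8 2.6] w 0.0513 gf 14.9 q6 -0.77 t 13.05
```

Request:
{"fn": "arm_command", "kwargs": {
  "commands": [
    [[0,0,-0.1],[0,0,0]],
    [[0,0,-0.2],[0,0,0]],
    [[0,0,-0.2],[0,0,0]],
    [[0.05,-0.1,0],[0,0,0]],
    [[0.11,-0.25,0],[0,0,0]],
    [[0.11,-0.25,0],[0,0,0]],
    [[0.11,-0.25,0],[0,0,0]],
    [[0.11,-0.25,0],[0,0,0]],
    [[0.11,-0.2,0],[0,0,0]],
    [[0,0,0],[0,0,0]],
    [[0,0,0],[0,0,0]],
    [[0,0,0.2],[0,0,0]],
    [[0,0,0.2],[0,0,0]],
    [[0,0,0.06],[0,0,0]],
    [[0,0,0.02],[0,0,0]],
    [[0,0,0.02],[0,0,0]],
    [[0,0,0.01],[0,0,0]],
    [[0,0,0],[0,0,0]],
    [[0,0,0],[0,0,0]]
  ]
}}

```text
clock: 15.42
eef_pos: [0.3996, -0.237, 0.0559]
ee_rot: [1.998, 2.424, -0.0]
force: [0.6, -0.3, -1.2]
grip_width: 0.0514
gripper_force: 14.8
```

Request:
{"fn": "arm_command", "kwargs": {
  "commands": [
    [[0,0,0],[0,0,0]],
    [[0,0,0],[0,0,0]],
    [[0,0,0],[0,0,0]],
    [[0,0,0],[0,0,0]],
    [[0,0,0],[0,0,0]],
    [[0,0,0],[0,0,0]]
  ],
  "gripper": -1
}}

```text
clock: 16.18
eef_pos: [0.3995, -0.2369, 0.0557]
ee_rot: [-1.998, -2.424, 0.0]
force: [0.8, 1.4, 0.6]
grip_width: 0.0878
gripper_force: 0.0
```

```bash
python3 -c "
from h import *
from plant import r
s=r.get_state()
delta(s,.60,-.292,.16,90)
c=snap(r,'top');P=cloud(c); h=cv2.cvtColor(c['pixels'],40); H,S,V=h[...,0],h[...,1],h[...,2]
b,a=blob((H>95)&(H<125)&(S>70),(280,175,395,265));print('blue',b,a,ray(c,b[0],.028))
c=snap(r,'scene'); h=cv2.cvtColor(c['pixels'],40); H,S,V=h[...,0],h[...,1],h[...,2]
b,a=blob((H>95)&(H<125)&(S>70),(280,205,375,285));print('blue',b,a,ray(c,b[0],.0255))
t=load('top')['pixels'][175:265,280:395]; q=c['pixels'][190:310,220:380]
cv2.imwrite('pics/t2.png',np.hstack([cv2.resize(t,(400,313),interpolation=2),cv2.resize(q,(400,313),interpolation=2)]))"
```

```text
turn [-0.    -0.    -1.317] | shift before turn [-0.923  1.863 -1.044] | after turn [-2.005 -0.551 -1.043]
yaw now 11.0 pos [ 0.3995 -0.2369  0.0557] F [0.8 1.4 0.6] w 0.0878 gf 0.0 q6 -0.88 t 16.18
blue ((334.7248840332031, 204.24154663085938), (17.101844787597656, 18.592723846435547), 26.41548728942871) 239.5 [ 0.6016902  -0.29363417  0.028     ]
blue ((332.2083740234375, 238.93966674804688), (10.811930656433105, 14.798055648803711), 97.2657699584961) 122.0 [ 0.60070757 -0.29541016  0.0255    ]
```

View pics/t2.png

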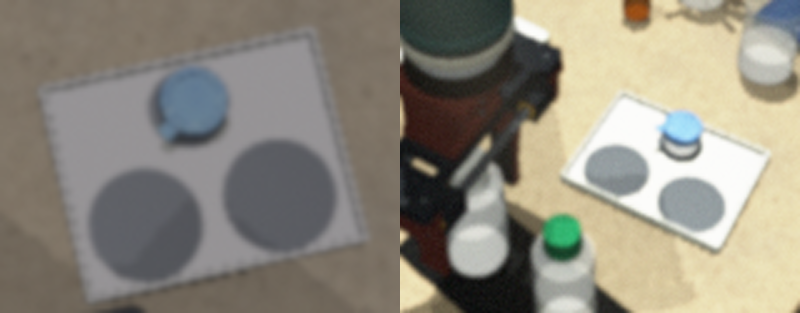

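The crops show an empty tray with both grey discs. The cup is upright with its lid at top-crop (192,102) and tab lower-left, and both bottles stand on the mat.

Request:
{"fn": "arm_command", "kwargs": {
  "commands": [
    [[0,0,-0.1],[0,0,0]],
    [[0,0,-0.3],[0,0,0]],
    [[0,0,-0.4],[0,0,0]],
    [[0,0,-0.24],[0,0,0]],
    [[-0.149,0.268,0],[0,0,0]],
    [[-0.2,0.4,0],[0,0,0]],
    [[-0.2,0.4,0],[0,0,0]],
    [[-0.2,0.4,0],[0,0,0]],
    [[-0.2,0.4,0],[0,0,0]],
    [[0,0,0],[0,0,-0.155]],
    [[0,0,0],[0,0,-0.155]],
    [[0,0,0],[0,0,-0.155]],
    [[0,0,0],[0,0,-0.155]],
    [[0,0,0],[0,0,-0.155]],
    [[0,0,0],[0,0,-0.155]],
    [[0,0,0],[0,0,-0.155]],
    [[0,0,0],[0,0,-0.148]],
    [[0,0,0],[0,0,0]],
    [[0,0,0],[0,0,0]]
  ]
}}

```text
clock: 18.65
eef_pos: [0.6009, -0.2944, 0.1601]
ee_rot: [0.142, 3.138, -0.0]
force: [-1.0, 0.2, 0.4]
grip_width: 0.0878
gripper_force: 0.0
```

Request:
{"fn": "arm_command", "kwargs": {
  "commands": [
    [[0,0,0.2],[0,0,0]],
    [[0,0,0.3],[0,0,0]],
    [[0,0,0.2],[0,0,0]],
    [[0,0,0],[0,0,0]],
    [[0,0,0],[0,0,0]]
  ],
  "gripper": -0.36
}}

```text
clock: 19.27
eef_pos: [0.6014, -0.2947, 0.0905]
ee_rot: [0.139, 3.138, -0.001]
force: [-0.2, -0.8, -1.1]
grip_width: 0.0598
gripper_force: 0.0
```

```bash
python3 -c "
from h import *
from plant import r
s=r.get_state()
delta(s,.601,-.2945,.025,85)
c=snap(r,'scene')
q=c['pixels'][190:290,270:400]
cv2.imwrite('pics/s3.png',cv2.resize(q,(650,500),interpolation=2))"
```

```text
turn [-0.001  0.001 -0.001] | shift before turn [0.005 0.002 0.655] | after turn [0.005 0.002 0.655]
yaw now 84.9 pos [ 0.6014 -0.2947  0.0905] F [-0.2 -0.8 -1.1] w 0.0598 gf 0.0 q6 -2.04 t 19.27
```

View pics/s3.png

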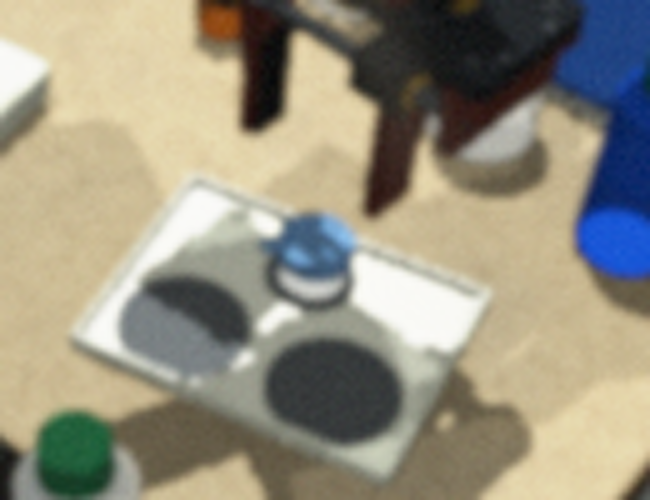

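The crop shows the two fingers at (265,120) and (390,200), straddling the cup at (315,250) from above. The tab at (270,245) is clear of both.

Request:
{"fn": "arm_command", "kwargs": {
  "commands": [
    [[0,0,0.2],[0,0,0]],
    [[0,0,0.25],[0,0,0]],
    [[0,0,0.15],[0,0,0]],
    [[0,0,0.06],[0,0,0]],
    [[0,0,0],[0,0,0]],
    [[0,0,0],[0,0,0]]
  ]
}}

```text
clock: 20.08
eef_pos: [0.6015, -0.2948, 0.0244]
ee_rot: [0.138, 3.138, -0.001]
force: [0.3, -0.4, 0.1]
grip_width: 0.0598
gripper_force: 0.0
```

Request:
{"fn": "arm_command", "kwargs": {
  "commands": [
    [[0,0,0],[0,0,0]],
    [[0,0,0],[0,0,0]],
    [[0,0,0],[0,0,0]],
    [[0,0,0],[0,0,0]],
    [[0,0,0],[0,0,0]],
    [[0,0,0],[0,0,0]],
    [[0,0,0],[0,0,0]]
  ],
  "gripper": 1,
  "newtons": 8
}}

```text
clock: 20.95
eef_pos: [0.6011, -0.2945, 0.0239]
ee_rot: [0.138, 3.138, -0.0]
force: [-0.7, 0.7, 4.9]
grip_width: 0.0342
gripper_force: 8.0
```

Request:
{"fn": "arm_command", "kwargs": {
  "commands": [
    [[0,0,-0.1],[0,0,0]],
    [[0,0,-0.2],[0,0,0]],
    [[0,0,-0.3],[0,0,0]],
    [[0,0,-0.2],[0,0,0]],
    [[0,0,0],[0,0,0]]
  ]
}}

```text
clock: 21.58
eef_pos: [0.6024, -0.2953, 0.1063]
ee_rot: [0.138, 3.135, -0.004]
force: [-0.3, 0.5, -0.2]
grip_width: 0.0344
gripper_force: 8.0
```

```bash
python3 -c "
from h import *
from plant import r
s=r.get_state()
delta(s,.5605,-.079,.059,85)
c=load('top'); P=cloud(c)
q=P[(P[...,2]>.034)&(P[...,2]<.040)&(abs(P[...,0]-.56)<.043)&(abs(P[...,1]+.079)<.043)]
print('pan top',cv2.fitEllipse(cv2.convexHull(q[:,:2].astype(np.float32))),cv2.minEnclosingCircle(q[:,:2].astype(np.float32)))
u=(213.2,228.2);print(ray(c,u,.037))
c=snap(r,'scene'); q=c['pixels'][150:290,210:390]
cv2.imwrite('pics/s4.png',cv2.resize(q,(720,560),interpolation=2))"
```

```text
turn [-0.002  0.004 -0.   ] | shift before turn [0.608 2.119 0.465] | after turn [0.606 2.118 0.473]
yaw now 85.0 pos [ 0.6024 -0.2953  0.1063] F [-0.3  0.5 -0.2] w 0.0344 gf 8.0 q6 -2.04 t 21.57
pan top ((0.5626094341278076, -0.07783092558383942), (0.07856485992670059, 0.07925450056791306), 141.01930236816406) ((0.5626053810119629, -0.07756258547306061), 0.0400160551071167)
[ 0.56158698 -0.07892764  0.037     ]
```

View pics/s4.png

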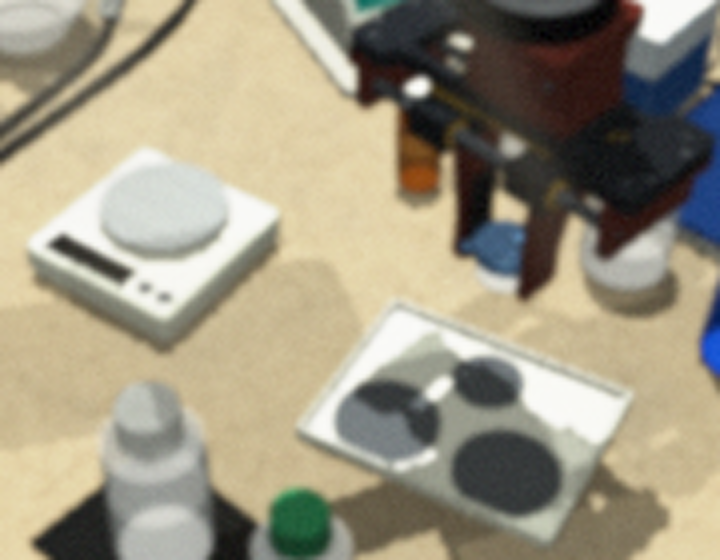

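The crop shows the cup held upright between the fingers at (495,250), clear of the tray. The pan at (165,208) is free.

Request:
{"fn": "arm_command", "kwargs": {
  "commands": [
    [[0.037,0.13,0],[0,0,0]],
    [[0.07,0.26,0],[0,0,0]],
    [[0.07,0.26,0],[0,0,0]],
    [[0.07,0.26,0],[0,0,0]],
    [[0.07,0.26,0],[0,0,0]],
    [[0.07,0.26,0],[0,0,0]],
    [[0.07,0.26,0],[0,0,0]],
    [[0.07,0.26,0],[0,0,0]],
    [[0.05,0.16,0],[0,0,0]],
    [[0,0,0],[0,0,0]],
    [[0,0,0.15],[0,0,0]],
    [[0,0,0.15],[0,0,0]],
    [[0,0,0.1],[0,0,0]],
    [[0,0,0.04],[0,0,0]],
    [[0,0,0],[0,0,0]],
    [[0,0,0],[0,0,0]]
  ]
}}

```text
clock: 23.62
eef_pos: [0.5623, -0.0793, 0.06]
ee_rot: [0.138, 3.138, -0.0]
force: [-0.0, 0.5, -0.1]
grip_width: 0.0346
gripper_force: 8.0
```

```bash
python3 -c "
from h import *
from plant import r
s=r.get_state()
delta(s,.5633,-.080,.057,85)"
```

```text
turn [-0.     0.001 -0.   ] | shift before turn [-0.01  -0.006  0.03 ] | after turn [-0.01  -0.006  0.03 ]
yaw now 85.0 pos [ 0.5623 -0.0793  0.06  ] F [-0.   0.5 -0.1] w 0.0346 gf 8.0 q6 -1.74 t 23.62
```

Request:
{"fn": "arm_command", "kwargs": {
  "commands": [
    [[-0.01,-0.006,0.015],[0,0,0]],
    [[0,0,0.015],[0,0,0]],
    [[0,0,0],[0,0,0]],
    [[0,0,0],[0,0,0]],
    [[0,0,0],[0,0,0]]
  ]
}}

```text
clock: 24.25
eef_pos: [0.5633, -0.08, 0.0569]
ee_rot: [0.138, 3.138, -0.0]
force: [-0.1, -0.1, 3.3]
grip_width: 0.0349
gripper_force: 8.0
```

Request:
{"fn": "arm_command", "kwargs": {
  "commands": [
    [[0,0,0],[0,0,0]],
    [[0,0,0],[0,0,0]],
    [[0,0,0],[0,0,0]],
    [[0,0,0],[0,0,0]],
    [[0,0,0],[0,0,0]]
  ],
  "gripper": -0.36
}}

```text
clock: 24.88
eef_pos: [0.5628, -0.0798, 0.0566]
ee_rot: [-0.138, -3.138, 0.0]
force: [0.6, -0.3, 0.7]
grip_width: 0.06
gripper_force: 0.0
```

Request:
{"fn": "arm_command", "kwargs": {
  "commands": [
    [[0,0,-0.1],[0,0,0]],
    [[0,0,-0.2],[0,0,0]],
    [[0,0,-0.4],[0,0,0]],
    [[0,0,-0.4],[0,0,0]],
    [[0,0,0],[0,0,0]]
  ]
}}

```text
clock: 25.5
eef_pos: [0.5655, -0.0805, 0.1706]
ee_rot: [0.137, 3.131, -0.003]
force: [0.3, -0.3, -0.5]
grip_width: 0.0596
gripper_force: 0.0
```

```bash
python3 -c "
from h import *
from plant import r
s=r.get_state()
delta(s,.3996,-.237,.166,11)
c=snap(r,'scene'); q=c['pixels'][150:290,210:350]
cv2.imwrite('pics/s5.png',cv2.resize(q,(500,500),interpolation=2))"
```

```text
turn [0.003 0.007 1.233] | shift before turn [ 1.516 -1.704  0.038] | after turn [-1.22  -1.927  0.046]
yaw now 85.0 pos [ 0.5655 -0.0805  0.1706] F [ 0.3 -0.3 -0.5] w 0.0596 gf 0.0 q6 -1.75 t 25.5
```

View pics/s5.png

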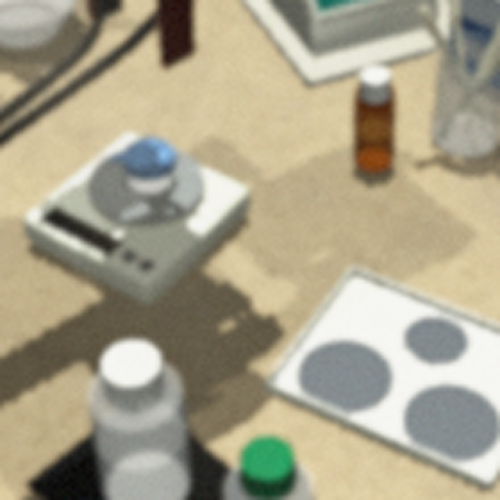

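The crop shows the cup upright on the pan at (150,165), near its centre. Now the bottles go back, wide one first.

Request:
{"fn": "arm_command", "kwargs": {
  "commands": [
    [[0,0,0],[0,0,0.154]],
    [[0,0,0],[0,0,0.154]],
    [[0,0,0],[0,0,0.154]],
    [[0,0,0],[0,0,0.154]],
    [[0,0,0],[0,0,0.154]],
    [[0,0,0],[0,0,0.154]],
    [[0,0,0],[0,0,0.154]],
    [[0,0,0],[0,0,0.154]],
    [[-0.2,-0.327,0],[0,0,0]],
    [[-0.25,-0.4,0],[0,0,0]],
    [[-0.25,-0.4,0],[0,0,0]],
    [[-0.25,-0.4,0],[0,0,0]],
    [[-0.25,-0.4,0],[0,0,0]],
    [[0,0,0],[0,0,0]],
    [[0,0,0],[0,0,0]],
    [[0,0,0],[0,0,0]]
  ],
  "gripper": -1
}}

```text
clock: 27.55
eef_pos: [0.3974, -0.2337, 0.1663]
ee_rot: [-1.995, -2.426, -0.0]
force: [0.3, 0.8, -0.4]
grip_width: 0.0882
gripper_force: 0.0
```

```bash
python3 -c "
from h import *
from plant import r
s=r.get_state()
delta(s,.3995,-.2369,.0557,11)"
```

```text
turn [-0.    -0.001  0.002] | shift before turn [-0.036  0.015  1.106] | after turn [-0.035  0.014  1.106]
yaw now 11.1 pos [ 0.3974 -0.2337  0.1663] F [ 0.3  0.8 -0.4] w 0.0882 gf 0.0 q6 -0.88 t 27.55
```

Request:
{"fn": "arm_command", "kwargs": {
  "commands": [
    [[-0.035,0.014,0.2],[0,0,0.002]],
    [[0,0,0.3],[0,0,0]],
    [[0,0,0.3],[0,0,0]],
    [[0,0,0.2],[0,0,0]],
    [[0,0,0.1],[0,0,0]],
    [[0,0,0],[0,0,0]],
    [[0,0,0],[0,0,0]],
    [[0,0,0],[0,0,0]]
  ]
}}

```text
clock: 28.55
eef_pos: [0.3994, -0.2381, 0.0574]
ee_rot: [1.999, 2.422, -0.0]
force: [0.8, 0.2, 0.3]
grip_width: 0.0875
gripper_force: 0.0
```

```bash
python3 -c "
from h import *
from plant import r
s=r.get_state()
delta(s,.3995,-.2369,.0557,11)"
```

```text
turn [ 0.001  0.001 -0.001] | shift before turn [0.012 0.003 0.017] | after turn [0.012 0.003 0.017]
yaw now 10.9 pos [ 0.3994 -0.2381  0.0574] F [0.8 0.2 0.3] w 0.0875 gf 0.0 q6 -0.88 t 28.55
```

Request:
{"fn": "arm_command", "kwargs": {
  "commands": [
    [[0.008,0.002,0.01],[0,0,0]],
    [[0,0,0],[0,0,0]],
    [[0,0,0],[0,0,0]],
    [[0,0,0],[0,0,0]]
  ]
}}

```text
clock: 29.05
eef_pos: [0.3988, -0.2369, 0.0557]
ee_rot: [2.0, 2.423, -0.0]
force: [0.3, 0.3, 0.6]
grip_width: 0.0878
gripper_force: 0.0
```

Request:
{"fn": "arm_command", "kwargs": {
  "commands": [
    [[0,0,0],[0,0,0]],
    [[0,0,0],[0,0,0]],
    [[0,0,0],[0,0,0]],
    [[0,0,0],[0,0,0]],
    [[0,0,0],[0,0,0]],
    [[0,0,0],[0,0,0]],
    [[0,0,0],[0,0,0]],
    [[0,0,0],[0,0,0]]
  ],
  "gripper": 1,
  "newtons": 15
}}

```text
clock: 30.05
eef_pos: [0.399, -0.237, 0.0557]
ee_rot: [2.0, 2.423, -0.0]
force: [1.0, -0.0, 1.2]
grip_width: 0.0516
gripper_force: 14.9
```

```bash
python3 -c "
from h import *
from plant import r
s=r.get_state()
delta(s,.5387,-.271,.0568,11)"
```

```text
turn [ 0.     0.    -0.001] | shift before turn [-0.599  1.307 -0.01 ] | after turn [-0.601  1.307 -0.011]
yaw now 10.9 pos [ 0.399  -0.237   0.0557] F [ 1.  -0.   1.2] w 0.0516 gf 14.9 q6 -0.88 t 30.05
```

Request:
{"fn": "arm_command", "kwargs": {
  "commands": [
    [[0,0,-0.1],[0,0,0]],
    [[0,0,-0.2],[0,0,0]],
    [[0,0,-0.2],[0,0,0]],
    [[-0.05,0.107,0],[0,0,0]],
    [[-0.11,0.25,0],[0,0,0]],
    [[-0.11,0.25,0],[0,0,0]],
    [[-0.11,0.25,0],[0,0,0]],
    [[-0.11,0.25,0],[0,0,0]],
    [[-0.11,0.2,0],[0,0,0]],
    [[0,0,0],[0,0,0]],
    [[0,0,0],[0,0,0]],
    [[0,0,0.2],[0,0,0]],
    [[0,0,0.2],[0,0,0]],
    [[0,0,0.05],[0,0,0]],
    [[0,0,0],[0,0,0]],
    [[0,0,0],[0,0,0]],
    [[0,0,0],[0,0,0]]
  ]
}}

```text
clock: 32.17
eef_pos: [0.539, -0.2714, 0.0615]
ee_rot: [1.999, 2.422, 0.0]
force: [-0.1, -0.4, -0.4]
grip_width: 0.0514
gripper_force: 14.8
```

```bash
python3 -c "
from h import *
from plant import r
s=r.get_state()
delta(s,.5387,-.271,.0568,11)"
```

```text
turn [ 0.001  0.001 -0.001] | shift before turn [ 0.004 -0.002  0.047] | after turn [ 0.004 -0.002  0.047]
yaw now 10.9 pos [ 0.539  -0.2714  0.0615] F [-0.1 -0.4 -0.4] w 0.0514 gf 14.8 q6 -0.77 t 32.17
```

Request:
{"fn": "arm_command", "kwargs": {
  "commands": [
    [[0,0,0.02],[0,0,0]],
    [[0,0,0.02],[0,0,0]],
    [[0,0,0],[0,0,0]],
    [[0,0,0],[0,0,0]],
    [[0,0,0],[0,0,0]]
  ]
}}

```text
clock: 32.8
eef_pos: [0.5388, -0.2711, 0.0567]
ee_rot: [1.999, 2.423, -0.0]
force: [0.3, 0.8, 0.3]
grip_width: 0.0511
gripper_force: 14.9
```

Request:
{"fn": "arm_command", "kwargs": {
  "commands": [
    [[0,0,0],[0,0,0]],
    [[0,0,0],[0,0,0]],
    [[0,0,0],[0,0,0]],
    [[0,0,0],[0,0,0]],
    [[0,0,0],[0,0,0]],
    [[0,0,0],[0,0,0]]
  ],
  "gripper": -1
}}

```text
clock: 33.55
eef_pos: [0.5385, -0.271, 0.0567]
ee_rot: [-2.0, -2.423, 0.0]
force: [-0.2, 0.7, -0.3]
grip_width: 0.0882
gripper_force: 0.0
```

```bash
python3 -c "
from h import *
from plant import r
s=r.get_state()
delta(s,.3999,-.3323,.0607,11)"
```

```text
turn [-0.     0.    -0.001] | shift before turn [-0.339 -1.477 -0.04 ] | after turn [-0.337 -1.478 -0.04 ]
yaw now 10.9 pos [ 0.5385 -0.271   0.0567] F [-0.2  0.7 -0.3] w 0.0882 gf 0.0 q6 -0.77 t 33.55
```

Up 1.0, over to the slim bottle, then down to z 0.061.

Request:
{"fn": "arm_command", "kwargs": {
  "commands": [
    [[0,0,-0.1],[0,0,0]],
    [[0,0,-0.3],[0,0,0]],
    [[0,0,-0.4],[0,0,0]],
    [[0,0,-0.2],[0,0,0]],
    [[-0.059,-0.278,0],[0,0,-0.001]],
    [[-0.07,-0.3,0],[0,0,0]],
    [[-0.07,-0.3,0],[0,0,0]],
    [[-0.07,-0.3,0],[0,0,0]],
    [[-0.07,-0.3,0],[0,0,0]],
    [[0,0,0],[0,0,0]],
    [[0,0,0],[0,0,0]],
    [[0,0,0.2],[0,0,0]],
    [[0,0,0.3],[0,0,0]],
    [[0,0,0.25],[0,0,0]],
    [[0,0,0.15],[0,0,0]],
    [[0,0,0.06],[0,0,0]],
    [[0,0,0],[0,0,0]],
    [[0,0,0],[0,0,0]],
    [[0,0,0],[0,0,0]]
  ]
}}

```text
clock: 35.92
eef_pos: [0.4003, -0.3329, 0.0614]
ee_rot: [1.998, 2.423, -0.0]
force: [-0.6, -0.5, -0.0]
grip_width: 0.0877
gripper_force: 0.0
```

```bash
python3 -c "
from h import *
from plant import r
s=r.get_state()
delta(s,.3999,-.3323,.0607,11)"
```

```text
turn [ 0.001  0.001 -0.   ] | shift before turn [ 0.007 -0.003  0.007] | after turn [ 0.007 -0.003  0.007]
yaw now 11.0 pos [ 0.4003 -0.3329  0.0614] F [-0.6 -0.5 -0. ] w 0.0877 gf 0.0 q6 -1.02 t 35.92
```

Request:
{"fn": "arm_command", "kwargs": {
  "commands": [
    [[0,0,0],[0,0,0]],
    [[0,0,0],[0,0,0]],
    [[0,0,0],[0,0,0]],
    [[0,0,0],[0,0,0]],
    [[0,0,0],[0,0,0]],
    [[0,0,0],[0,0,0]],
    [[0,0,0],[0,0,0]],
    [[0,0,0],[0,0,0]]
  ],
  "gripper": 1,
  "newtons": 15
}}

```text
clock: 36.92
eef_pos: [0.3999, -0.3324, 0.0607]
ee_rot: [-1.998, -2.424, 0.0]
force: [0.0, 0.4, 0.9]
grip_width: 0.0449
gripper_force: 14.9
```

```bash
python3 -c "
from h import *
from plant import r
s=r.get_state()
delta(s,.5513,-.3386,.0618,11)"
```

```text
turn [-0. -0. -0.] | shift before turn [-0.349  1.474 -0.011] | after turn [-0.349  1.474 -0.011]
yaw now 11.0 pos [ 0.3999 -0.3324  0.0607] F [0.  0.4 0.9] w 0.0449 gf 14.9 q6 -1.02 t 36.92
```

Request:
{"fn": "arm_command", "kwargs": {
  "commands": [
    [[0,0,-0.1],[0,0,0]],
    [[0,0,-0.2],[0,0,0]],
    [[0,0,-0.2],[0,0,0]],
    [[-0.029,0.124,0],[0,0,0]],
    [[-0.06,0.25,0],[0,0,0]],
    [[-0.06,0.25,0],[0,0,0]],
    [[-0.06,0.25,0],[0,0,0]],
    [[-0.06,0.25,0],[0,0,0]],
    [[-0.06,0.25,0],[0,0,0]],
    [[-0.02,0.1,0],[0,0,0]],
    [[0,0,0],[0,0,0]],
    [[0,0,0],[0,0,0]],
    [[0,0,0.2],[0,0,0]],
    [[0,0,0.2],[0,0,0]],
    [[0,0,0.05],[0,0,0]],
    [[0,0,0],[0,0,0]],
    [[0,0,0],[0,0,0]],
    [[0,0,0],[0,0,0]]
  ]
}}

```text
clock: 39.17
eef_pos: [0.5517, -0.339, 0.0665]
ee_rot: [1.998, 2.423, -0.0]
force: [0.5, -0.4, -0.5]
grip_width: 0.0448
gripper_force: 14.9
```

```bash
python3 -c "
from h import *
from plant import r
s=r.get_state()
delta(s,.5513,-.3386,.0618,11)"
```

```text
turn [ 0.001  0.001 -0.   ] | shift before turn [ 0.005 -0.003  0.047] | after turn [ 0.005 -0.003  0.047]
yaw now 11.0 pos [ 0.5517 -0.339   0.0665] F [ 0.5 -0.4 -0.5] w 0.0448 gf 14.9 q6 -0.85 t 39.17
```

Lower, release, go straight up, then retreat towards -x, y clear of the view.

Request:
{"fn": "arm_command", "kwargs": {
  "commands": [
    [[0,0,0.02],[0,0,0]],
    [[0,0,0.02],[0,0,0]],
    [[0,0,0],[0,0,0]],
    [[0,0,0],[0,0,0]],
    [[0,0,0],[0,0,0]]
  ]
}}

```text
clock: 39.8
eef_pos: [0.5514, -0.3386, 0.0617]
ee_rot: [1.998, 2.424, -0.0]
force: [0.8, 0.9, -0.9]
grip_width: 0.0446
gripper_force: 14.9
```

Request:
{"fn": "arm_command", "kwargs": {
  "commands": [
    [[0,0,0],[0,0,0]],
    [[0,0,0],[0,0,0]],
    [[0,0,0],[0,0,0]],
    [[0,0,0],[0,0,0]],
    [[0,0,0],[0,0,0]],
    [[0,0,0],[0,0,0]]
  ],
  "gripper": -1
}}

```text
clock: 40.55
eef_pos: [0.5513, -0.3386, 0.0617]
ee_rot: [-1.998, -2.424, 0.0]
force: [0.5, 1.2, -0.4]
grip_width: 0.088
gripper_force: 0.0
```

Request:
{"fn": "arm_command", "kwargs": {
  "commands": [
    [[0,0,-0.1],[0,0,0]],
    [[0,0,-0.3],[0,0,0]],
    [[0,0,-0.4],[0,0,0]],
    [[0,0,-0.4],[0,0,0]],
    [[0,0,-0.4],[0,0,0]],
    [[0,-0.3,0],[0,0,0]],
    [[0,-0.4,0],[0,0,0]],
    [[0,-0.4,0],[0,0,0]],
    [[0,-0.4,0],[0,0,0]],
    [[0,0,0],[0,0,0]],
    [[0,0,0],[0,0,0]]
  ]
}}

```text
clock: 41.92
eef_pos: [0.4047, -0.3675, 0.2224]
ee_rot: [1.998, 2.422, 0.0]
force: [0.6, -0.8, -0.5]
grip_width: 0.0878
gripper_force: 0.0
```

```bash
python3 - <<'E'
from h import *
from plant import r
for n in('top','scene'):
    c=snap(r,n,n+'9'); P=cloud(c); h=cv2.cvtColor(c['pixels'],40); H,S=h[...,0],h[...,1]; m=P[...,2]>.1
    for nm,lo in (('W',(.52,-.30,.57,-.24)),('G',(.52,-.37,.58,-.31))):
        q=P[m&(P[...,2]<.13)&(P[...,0]>lo[0])&(P[...,0]<lo[2])&(P[...,1]>lo[1])&(P[...,1]<lo[3])]
        q=q[q[:,2]>q[:,2].max()-.008]; print(n,nm,len(q),q.mean(0).round(4))
    b=(165,185,260,280) if n=='top' else (215,180,285,235)
    e,a=blob((H>95)&(H<125)&(S>70),b); print('cup',e[0],a,ray(c,e[0],.061).round(4))
a=load('top')['pixels'][175:355,170:410]; cv2.imwrite('pics/fin.png',np.hstack([cv2.resize(a,(400,300)),cv2.resize(load('scene')['pixels'][140:320,200:440],(400,300))]))
E
```

```text
top W 303 [ 0.5377 -0.2706  0.1155]
top G 235 [ 0.548  -0.3387  0.1216]
cup (212.64100646972656, 220.42869567871094) 9.0 [ 0.5718 -0.0807  0.061 ]
scene W 39 [ 0.5353 -0.2779  0.1151]
scene G 137 [ 0.5461 -0.3415  0.1208]
cup (250.98904418945312, 193.93968200683594) 84.5 [ 0.5625 -0.082   0.061 ]
```

View pics/fin.png

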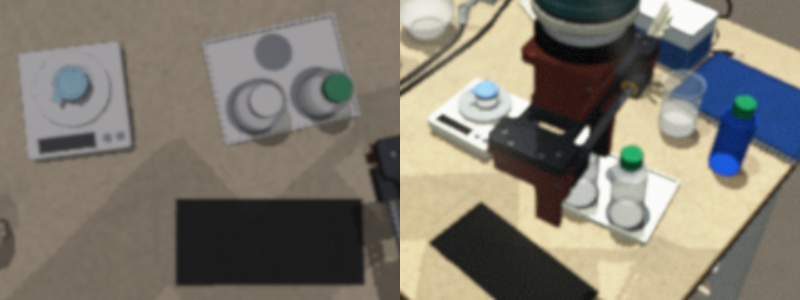

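The final crops show the cup upright on the pan and both bottles upright on the tray. The depth data puts the slim bottle 3.7 mm short in x in both cameras, and the wide one within about 1 mm. I'll regrip the slim bottle and shift it by that amount.

Request:
{"fn": "arm_command", "kwargs": {
  "commands": [
    [[0,0.3,0],[0,0,0]],
    [[0,0.4,0],[0,0,0]],
    [[0,0.4,0],[0,0,0]],
    [[0,0.3,0],[0,0,0]],
    [[0,0.1,0],[0,0,0]],
    [[0,0,0],[0,0,0]],
    [[0,0,0],[0,0,0]],
    [[0,0,0.4],[0,0,0]],
    [[0,0,0.4],[0,0,0]],
    [[0,0,0.4],[0,0,0]],
    [[0,0,0.25],[0,0,0]],
    [[0,0,0.15],[0,0,0]],
    [[0,0,0],[0,0,0]],
    [[0,0,0],[0,0,0]],
    [[0,0,0],[0,0,0]],
    [[0,0,0],[0,0,0]]
  ]
}}

```text
clock: 44.02
eef_pos: [0.5517, -0.3389, 0.0626]
ee_rot: [1.997, 2.423, -0.0]
force: [0.7, 0.0, 0.5]
grip_width: 0.0882
gripper_force: 0.0
```

Request:
{"fn": "arm_command", "kwargs": {
  "commands": [
    [[0,0,0],[0,0,0]],
    [[0,0,0],[0,0,0]],
    [[0,0,0],[0,0,0]],
    [[0,0,0],[0,0,0]],
    [[0,0,0],[0,0,0]],
    [[0,0,0],[0,0,0]],
    [[0,0,0],[0,0,0]],
    [[0,0,0],[0,0,0]]
  ],
  "gripper": 1,
  "newtons": 15
}}

```text
clock: 45.02
eef_pos: [0.5513, -0.3386, 0.0617]
ee_rot: [-1.998, -2.424, 0.0]
force: [-0.7, 1.1, -0.7]
grip_width: 0.0447
gripper_force: 14.9
```

Request:
{"fn": "arm_command", "kwargs": {
  "commands": [
    [[0,0,-0.05],[0,0,0]],
    [[0,0,-0.05],[0,0,0]],
    [[0,0,0],[0,0,0]],
    [[0,0.02,0],[0,0,0]],
    [[0,0.018,0],[0,0,0]],
    [[0,0,0],[0,0,0]],
    [[0,0,0.05],[0,0,0]],
    [[0,0,0.02],[0,0,0]],
    [[0,0,0.02],[0,0,0]],
    [[0,0,0.01],[0,0,0]],
    [[0,0,0],[0,0,0]],
    [[0,0,0],[0,0,0]],
    [[0,0,0],[0,0,0]]
  ]
}}

```text
clock: 46.65
eef_pos: [0.555, -0.3379, 0.0617]
ee_rot: [1.998, 2.424, -0.0]
force: [-0.8, -0.2, -1.7]
grip_width: 0.0446
gripper_force: 14.9
```

Request:
{"fn": "arm_command", "kwargs": {
  "commands": [
    [[0,0,0],[0,0,0]],
    [[0,0,0],[0,0,0]],
    [[0,0,0],[0,0,0]],
    [[0,0,0],[0,0,0]],
    [[0,0,0],[0,0,0]],
    [[0,0,0],[0,0,0]]
  ],
  "gripper": -1
}}

```text
clock: 47.4
eef_pos: [0.555, -0.3379, 0.0617]
ee_rot: [1.998, 2.424, -0.0]
force: [-0.3, -0.6, 0.9]
grip_width: 0.088
gripper_force: 0.0
```

Request:
{"fn": "arm_command", "kwargs": {
  "commands": [
    [[0,0,-0.1],[0,0,0]],
    [[0,0,-0.3],[0,0,0]],
    [[0,0,-0.4],[0,0,0]],
    [[0,0,-0.4],[0,0,0]],
    [[0,0,-0.4],[0,0,0]],
    [[0,-0.3,0],[0,0,0]],
    [[-0.2,-0.4,0],[0,0,0]],
    [[-0.2,-0.4,0],[0,0,0]],
    [[-0.2,-0.4,0],[0,0,0]],
    [[0,0,0],[0,0,0]],
    [[0,0,0],[0,0,0]]
  ]
}}

```text
clock: 48.78
eef_pos: [0.4195, -0.4253, 0.2222]
ee_rot: [1.999, 2.423, 0.001]
force: [-0.1, 0.7, 0.3]
grip_width: 0.088
gripper_force: 0.0
```

```bash
cat > fin.py <<'E'
from h import *
from plant import r
for n in('top','scene'):
    c=snap(r,n); P=cloud(c); m=P[...,2]>.1
    for nm,lo in (('W',(.52,-.30,.57,-.24)),('G',(.52,-.37,.58,-.31))):
        q=P[m&(P[...,2]<.13)&(P[...,0]>lo[0])&(P[...,0]<lo[2])&(P[...,1]>lo[1])&(P[...,1]<lo[3])]
        q=q[q[:,2]>q[:,2].max()-.008]; print(n,nm,len(q),q.mean(0).round(4))
    q=P[(P[...,2]>.054)&(P[...,2]<.066)&(abs(P[...,0]-.56)<.03)&(abs(P[...,1]+.08)<.03)]; print('lid',len(q),q.mean(0).round(4))
delta(r.get_state(),.555,-.338,.062,11)
E
python3 fin.py
```

```text
top W 297 [ 0.5377 -0.2707  0.1156]
top G 239 [ 0.5516 -0.3379  0.1214]
lid 367 [ 0.5643 -0.0786  0.0608]
scene W 136 [ 0.5365 -0.2725  0.1152]
scene G 22 [ 0.5422 -0.3419  0.1205]
lid 148 [ 0.5625 -0.0819  0.0603]
turn [0.    0.    0.001] | shift before turn [0.593 1.49  1.601] | after turn [0.594 1.49  1.6  ]
yaw now 11.0 pos [ 0.4201 -0.4248  0.222 ] F [0.1 0.4 0.1] w 0.0878 gf 0.0 q6 -1.1 t 48.88
```

```bash
python3 -c "
from plant import r
print(r.job_done())"
```

```text
the job is handed in; nothing more can be done
None
```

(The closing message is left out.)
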